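# Turn the upside-down pewter tumbler mouth-up on the cork mat

## Task

The grey pewter tumbler has been left upside down on the wooden board on the workbench. Pick it up, turn it over and set it down, without dropping it, so that it stands mouth-up with its whole foot well on the round cork mat. Leave the copper-coloured tumbler upside down where it stands.

Things in the scene. Friction and masses are not known exactly. Their poses are not given: they have to be found in the camera images.
- pewter_tumbler: grey pewter cup, no handle, 66 mm across, 58 mm tall, 0.2 kg, mouth-down at the start on a 24 mm board. Origin: centre of the mouth, in the rim's plane; z axis from mouth to foot (up at the start, down once mouth-up). Straight for 29 mm from the rim, then a half ball of 33 mm radius ending in a flat foot 32 mm across. Wall 3 mm, thick base; centre of mass about 40 mm from the rim.
- pewter_tumbler_mid (a point): point on the pewter tumbler's axis, 29 mm from the rim, the centre of its round bottom; 28 to 33 mm above whatever it rests on. The heavy round bottom rights it: let go on the mat with its axis level, or turned 60 degrees or more from mouth-down, it rolls onto its foot, towards the side the foot pointed to, about 0.6 mm for each degree still to turn, and stops rocking in about 3 seconds.
- copper_tumbler: tumbler of the same shape and size in reddish copper, standing mouth-down on the same wooden board 110 to 200 mm from the other, with the same origin and axes; to be left alone
- mat: flat round cork mat fixed to the bench, 200 mm across and 5 mm thick; origin at the centre of its underside, on the bench top

How it is judged:
By the outcome, as a careful person would: the job done as asked, in the order asked, and still so for the second after the job is handed in, with the robot touching nothing.
It also fails if it takes over 42 s, if anything falls off the work surface, if the arm or the gripper's body presses on something with over 40 N, if the wrist force passes 120 N, or if a joint passes its speed limit or range.

## Robot

A 7-joint arm with a two-finger parallel gripper is mounted at the origin on a cart in front of the work surface, level with it; the furniture and walls round the work are solid. World frame = base frame: x ahead of the robot, y to its left, z up, the work surface at z = 0. Lengths are in mm, angles in degrees, forces in N, time in s.
With the tool pointing down it reaches from about 375 to 925 mm from the base axis. Payload 3.1 kg.
Tool frame: the origin (TCP) lies at the very end of the fingers, on their centre line; the grasp point (between the pads) lies 19 mm behind it; z points along the fingers, x is the direction in which the jaws open and shut, and the axes are right-handed (so a half turn about z gives the same grasp; the last joint's range is limited). The gripper opens to 85 mm and grips with 20 to 120 N. Pads are 22 mm wide; open, the fingers measure 114 mm over their backs; the gripper's body (76 mm by 85 mm) begins 54 mm behind the grasp point. The pads swing forward as they close: fully open they stand 13 mm farther back than shut.
Start: joints at [58.969, 21.939, 2.515, 91.553, -1.026, 66.532, -2.859], TCP at [279.113, -587.025, 191.969] pointing down, gripper open.
Joint ranges: [-149.38, 149.38], [-23.57, 123.04], [-84.95, 90], [0, 143.3], [-89.99, 269.99], [3.08, 112.72], [-163.45, 163.45]. Speed limits (degrees/s): [159.86, 159.86, 180, 180, 180, 180, 180].

## Interface

Orientations are given as a 3x3 rotation matrix whose columns are the frame's x, y, z axes.
In Python, from rig import sense, camera, finish_job, spot_in, masks_of, spot_point gives the robot as it stands.
- The arm moves only by the tool jog_arm, never from a script. Its argument "rows" is a list that holds one entry, the list of rows, each a list of 7 numbers: the finger opening in m, from 0 to 0.0854, then the shift along the world's x, y, z in m, then the turn, a rotation vector about the world's x, y, z in rad. In form: [[[hand, x, y, z, rx, ry, rz], ...]]. A call has 1 to 12 rows; each row shifts and turns the commanded pose from where the row before left it; what a row does not reach is not made up. A row lasts 1/10 s, in which the tool goes at most 50 mm and 8.59 degrees, less where a joint would pass 70% of its speed; a pose out of reach is approached as far as the arm can. A call with a gripper value outside its range is refused whole. The fingers move at their own pace and stop on an object; the grip force is fixed at half the most. Time passes only in rows, so rows that do not move let the fingers close. It gives the time, the measured TCP pose, the force and the opening at its end, in the units of the state.
- sense(): the state, without advancing time (a new reading comes with each control period).
- camera(name): name is "scene" or "side" or "wrist"; returns a dict with "img" (400x640x3 uint8, red, green, blue), "fov_y" (degrees; the focal length in pixels is half the picture's height over the tangent of half this angle, whatever the lens; pixels are square), "cx", "cy" (the principal point, pixels), "k1" (the pictures are not rectified: a ray, as slopes to the right and down, at radius r is drawn at 1 + k1 r^2 times it, then the intrinsics apply), "R" (3x3) and "t" (3): a world point X has camera coordinates R X + t. Camera axes: x right, y down, z forward; pixel columns grow to the right and rows downward; lengths in mm; the calibration is good to about 2 mm. A picture is of the moment at which its call begins. There is no depth.
- finish_job(): hands the job in, once; it reports no verdict.
Trained networks look in the newest picture that a camera, given by its name, has taken for a name from the list of things; names that differ only in an ending like _2 or _b are one class to them, and where a whole thing is asked for, a point or a joint stands for the part that bears it (a point fixed in the world has none). Each returns a list of dicts, best first, with "score" (0 to 1); they miss things now and then, are a little off and sometimes report something else, mostly with a low value. They report only what shows in the picture. A call takes as long as a camera call.
- spot_in(camera, thing): "location" ([x, y, z] in mm, in world coordinates, good to about 4 mm: the middle of the surface that is visible of it).
- masks_of(camera, thing): "region" (400x640 bool, what is visible of it).
- spot_point(camera, thing): "location" ([x, y, z] in mm, in world coordinates, good to about 4 mm: a listed point, or the origin of a listed thing).
The state is a dict: "time_s": time; "joint_pos": joint angles; "dq": joint speeds; "joint_efforts": joint torques, N m; "tool_pos": TCP position; "tool_rot": TCP orientation; "ft_force": force on the tool from outside, world axes, zero at the start; "ft_torque": the same for the moment, N m; "grip_width": opening from 0.0 (shut) to 1.0 (fully open).
Only numpy, scipy, OpenCV 4.12 (cv2) and the standard library are available. Lean on these libraries where they do the work, as an engineer would, in place of code of your own. Each camera call takes 0.05 s, during which the arm holds its last target.

## Working session

There is one attempt and no reset: what is moved stays moved. The work goes in short steps, Python scripts to look and compute and a tool call to move; the robot and the scene stay as the last step left them, time stands still between calls to the robot, and variables do not carry over. Pictures are saved under pics/ and viewed, and the job is handed in when it is done.

Besides the shell and the picture viewer there is one more tool, called after "Request:" as name([rows], argument=value, ...), one row to a line, values as JSON. jog_arm: Moves the arm, as the interface text tells. Its arguments: {"type":"object","properties":{"rows":{"type":"array","items":{"type":"array","items":{"type":"array","items":{"type":"number"}}}}},"required":["rows"]}

```bash
ls; mkdir -p pics; python3 - <<'E'
from rig import *
import cv2,numpy as np
s=sense();print(s)
for c in ["scene","side","wrist"]:
    d=camera(c);cv2.imwrite(f"pics/a_{c}.png",d["img"][:,:,::-1]);print(c,d["fov_y"],d["R"],d["t"])
    for th in ["pewter_tumbler","copper_tumbler","mat"]:
        print(c,th,[(np.round(r["location"]),round(r["score"],2)) for r in spot_point(c,th)][:3])
    print([(np.round(r["location"]),round(r["score"],2)) for r in spot_point(c,"pewter_tumbler_mid")][:3])
print(sense()["time_s"])
E
```

```text
pics
{'time_s': 0.0, 'joint_pos': array([58.96975964, 21.99384164,  2.51180264, 91.64995357, -1.02631725,
       66.53116721, -2.85725182]), 'dq': array([-0.00627561,  0.02584446, -0.07093216, -0.00177284,  0.01108569,
        0.01995505, -0.07462866]), 'joint_efforts': array([ 2.62264784e-04, -4.33453596e+01,  1.02506272e+00, -2.49514854e+01,
        1.06661193e-02,  1.13911295e-02, -8.21118874e-06]), 'tool_pos': array([ 278.61831706, -586.09006112,  190.55900654]), 'tool_rot': array([[ 4.29445842e-01, -9.03091730e-01, -1.26286093e-03],
       [-9.03088703e-01, -4.29447678e-01,  2.34232414e-03],
       [-2.65766626e-03,  1.34574078e-04, -9.99996459e-01]]), 'ft_force': array([ 0.81326062,  0.48002877, -0.26803255]), 'ft_torque': array([ 0.0004857 , -0.00782755, -0.01157728]), 'grip_width': 0.9987286996618872}
scene 56.30746473987979 [[ 0.64112939 -0.76739727  0.00738454]
 [-0.48570975 -0.41320324 -0.77029158]
 [ 0.59417098  0.49026983 -0.63764908]] [-400.77558184  304.85547156  608.32401159]
scene pewter_tumbler [(array([458.,  54.,  22.]), 0.82)]
scene copper_tumbler [(array([574.,  20.,  26.]), 0.63)]
scene mat [(array([ 516., -196.,   -1.]), 0.83)]
[(array([457.,  54.,  53.]), 0.56)]
side 46.53534153788659 [[-0.99892611  0.04468137 -0.01225598]
 [ 0.03881386  0.66257735 -0.74798712]
 [-0.02530056 -0.74765957 -0.66360007]] [554.77207196  55.70546814 863.93161385]
side pewter_tumbler [(array([454.,  54.,  25.]), 0.91)]
side copper_tumbler [(array([579.,  23.,  19.]), 0.88)]
side mat [(array([ 520., -190.,    3.]), 0.81)]
[(array([462.,  54.,  51.]), 0.91)]
wrist 65.74712401854066 [[ 4.27451319e-01 -9.04038366e-01 -5.67763820e-05]
 [-8.68211770e-01 -4.10529137e-01  2.78700824e-01]
 [-2.51979545e-01 -1.19081741e-01 -9.60377971e-01]] [-650.1553045   -34.6186733   379.25345233]
wrist pewter_tumbler []
wrist copper_tumbler []
wrist mat []
[]
0.75
```

View pics/a_scene.png

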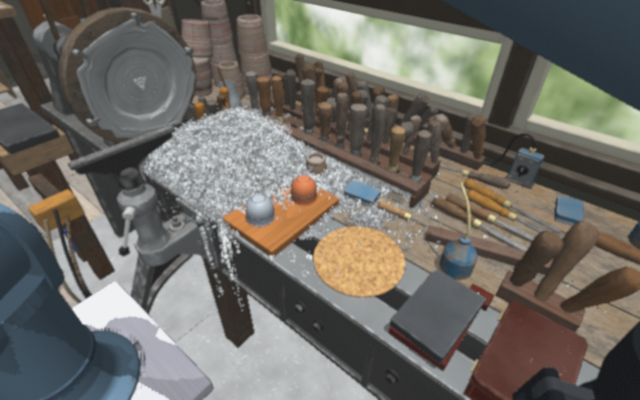

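View pics/a_side.png

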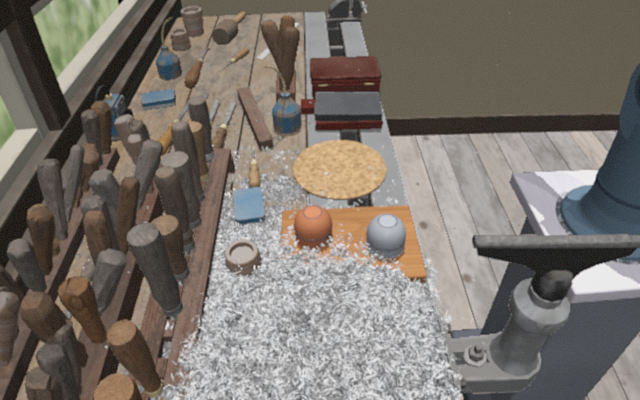

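The pewter cup is at about (457, 54) on the board, at side-view pixel (386,236). The copper cup is at about (577, 22), pixel (313,227), and the mat is centred near (518, -193), pixel (340,168).

Plan: make an inclined side grasp with the tool pointing +y and the jaws along x. Then roll 180° about the tool axis, and release on the mat so the cup rolls onto its foot. I'll start with a move that also gives me data on the arm's kinematics.

Request:
jog_arm([
  [[0.0854,0.01,0.03,0.01,0.05,0,0],[0.0854,0.01,0.03,0.01,0.05,0,0],[0.0854,0.01,0.03,0.01,0.05,0,0],[0.0854,0.01,0.03,0.01,0.05,0,0],[0.0854,0.01,0.03,0,0.05,0,0],[0.0854,0.01,0.03,0,0.05,0,0],[0.0854,0.01,0.03,0,0.05,0,0],[0.0854,0.01,0.03,0,0.05,0,0]],
])

```text
time_s: 1.55
tool_pos: [359.4, -345.2, 231.6]
tool_rot: [[0.429, -0.903, -0.0], [-0.831, -0.395, 0.392], [-0.354, -0.168, -0.92]]
ft_force: [0.2, 0.2, 0.3]
grip_width: 1.001
```

```bash
cat > h.py <<'E'
from rig import *
import numpy as np, json
np.set_printoptions(precision=3,suppress=True)
def log():
    s=sense()
    with open('log.jsonl','a') as f: f.write(json.dumps([list(s['joint_pos']),list(s['tool_pos']),np.array(s['tool_rot']).tolist()])+"\n")
    print(s['time_s'],'q',s['joint_pos'],'p',s['tool_pos'],'F',s['ft_force'],'w',s['grip_width']);print(np.array(s['tool_rot']))
    return s
E
python3 -c "
import json
q=[58.96975964, 21.99384164,  2.51180264, 91.64995357, -1.02631725, 66.53116721, -2.85725182];p=[ 278.61831706, -586.09006112,  190.55900654]
R=[[ 4.29445842e-01, -9.03091730e-01, -1.26286093e-03],[-9.03088703e-01, -4.29447678e-01,  2.34232414e-03],[-2.65766626e-03,  1.34574078e-04, -9.99996459e-01]]
open('log.jsonl','w').write(json.dumps([q,p,R])+'\n')
from h import *;log()"
```

```text
1.55 q [ 53.037  16.85   -4.036  97.051 -13.795  84.112 -11.986] p [ 359.409 -345.241  231.552] F [0.245 0.181 0.307] w 1.001016558145579
[[ 0.429 -0.903 -0.   ]
 [-0.831 -0.395  0.392]
 [-0.354 -0.168 -0.92 ]]
```

```bash
cat > fit.py <<'E'
import json,itertools,numpy as np
from scipy.optimize import least_squares
from scipy.spatial.transform import Rotation as Ro
D=[json.loads(l) for l in open('log.jsonl')]
def fk(q,s,o1,o7):
    e=lambda a,x:Ro.from_euler(a,x,degrees=True)
    return e('z',s[0]*q[0]+o1)*e('y',q[1])*e('z',s[1]*q[2])*e('y',q[3])*e('z',s[2]*q[4])*e('y',q[5])*e('z',s[3]*q[6]+o7)
res=[]
for s in itertools.product([1,-1],repeat=4):
  for st in [(0,0),(-120,180),(120,90),(0,180)]:
    f=lambda v:np.concatenate([(fk(q,s,*v).inv()*Ro.from_matrix(R)).as_rotvec() for q,p,R in D])
    r=least_squares(f,st); res.append((r.cost,s,r.x))
res.sort(key=lambda a:a[0])
for r in res[:6]:print(r)
E
python3 fit.py
```

```text
(np.float64(3.2017286544707096e-20), (-1, -1, -1, -1), array([359.99999998, 179.99999999]))
(np.float64(5.058250192318786e-20), (-1, -1, -1, -1), array([  0., 180.]))
(np.float64(5.30836872242039e-18), (-1, -1, -1, -1), array([ 4.12098663e-07, -1.80000000e+02]))
(np.float64(5.538998906409046e-16), (-1, -1, -1, -1), array([1.14778369e-06, 1.80000002e+02]))
(np.float64(3.2283873360690706e-06), (1, 1, 1, 1), array([180.13422494, 129.28229258]))
(np.float64(3.2283873360701056e-06), (1, 1, 1, 1), array([180.13422481, 129.28229245]))
```

```bash
cat > w.py <<'E'
import numpy as np
from scipy.spatial.transform import Rotation as Ro
e=lambda a,x:Ro.from_euler(a,x,degrees=True)
def Rt(az,el,sx=1):
    z=np.array([np.cos(el)*np.cos(az),np.cos(el)*np.sin(az),-np.sin(el)])
    x=sx*np.array([np.sin(az),-np.cos(az),0]); return np.c_[x,np.cross(z,x),z]
for q in ([53,17,-4,97],[30,17,-4,97],[20,10,0,110],[20,30,0,90],[30,40,-20,80]):
  R4=e('z',-q[0])*e('y',q[1])*e('z',-q[2])*e('y',q[3])
  for az in (90,100,70):
   for sx in(1,-1):
    M=R4.inv()*Ro.from_matrix(Rt(np.radians(az),np.radians(28),sx))
    a=M.as_euler('ZYZ',degrees=True)
    print(q,az,sx,'q5,6,7',np.round([-a[0],a[1],-(a[2]-180)]))
E
python3 w.py
```

```text
[53, 17, -4, 97] 90 1 q5,6,7 [-39. 115.  48.]
[53, 17, -4, 97] 90 -1 q5,6,7 [-39. 115. 228.]
[53, 17, -4, 97] 100 1 q5,6,7 [-31. 120.  57.]
[53, 17, -4, 97] 100 -1 q5,6,7 [-31. 120. 237.]
[53, 17, -4, 97] 70 1 q5,6,7 [-51. 101.  35.]
[53, 17, -4, 97] 70 -1 q5,6,7 [-51. 101. 215.]
[30, 17, -4, 97] 90 1 q5,6,7 [-52.  99.  33.]
[30, 17, -4, 97] 90 -1 q5,6,7 [-52.  99. 213.]
[30, 17, -4, 97] 100 1 q5,6,7 [-47. 106.  39.]
[30, 17, -4, 97] 100 -1 q5,6,7 [-47. 106. 219.]
[30, 17, -4, 97] 70 1 q5,6,7 [-61.  84.  24.]
[30, 17, -4, 97] 70 -1 q5,6,7 [-61.  84. 204.]
[20, 10, 0, 110] 90 1 q5,6,7 [-56.  92.  36.]
[20, 10, 0, 110] 90 -1 q5,6,7 [-56.  92. 216.]
[20, 10, 0, 110] 100 1 q5,6,7 [-51.  98.  41.]
[20, 10, 0, 110] 100 -1 q5,6,7 [-51.  98. 221.]
[20, 10, 0, 110] 70 1 q5,6,7 [-65.  76.  27.]
[20, 10, 0, 110] 70 -1 q5,6,7 [-65.  76. 207.]
[20, 30, 0, 90] 90 1 q5,6,7 [-56.  92.  36.]
[20, 30, 0, 90] 90 -1 q5,6,7 [-56.  92. 216.]
[20, 30, 0, 90] 100 1 q5,6,7 [-51.  98.  41.]
[20, 30, 0, 90] 100 -1 q5,6,7 [-51.  98. 221.]
[20, 30, 0, 90] 70 1 q5,6,7 [-65.  76.  27.]
[20, 30, 0, 90] 70 -1 q5,6,7 [-65.  76. 207.]
[30, 40, -20, 80] 90 1 q5,6,7 [-47.  84.  28.]
[30, 40, -20, 80] 90 -1 q5,6,7 [-47.  84. 208.]
[30, 40, -20, 80] 100 1 q5,6,7 [-43.  91.  32.]
[30, 40, -20, 80] 100 -1 q5,6,7 [-43.  91. 212.]
[30, 40, -20, 80] 70 1 q5,6,7 [-55.  67.  20.]
[30, 40, -20, 80] 70 -1 q5,6,7 [-55.  67. 200.]
```

```bash
cat >> h.py <<'E'
from scipy.spatial.transform import Rotation as Ro
from w import Rt
def plan(p,R):
    s=sense(); rv=(Ro.from_matrix(R)*Ro.from_matrix(np.array(s['tool_rot'])).inv()).as_rotvec()
    print('dp mm',np.array(p)-s['tool_pos'],'rv rad',rv,'deg',np.degrees(np.linalg.norm(rv)))
E
sed -i '/^for q in/,$d' w.py
python3 - <<'E'
from h import *
R=Rt(np.radians(70),np.radians(28)); d=R[:,2]
plan(np.array([457,54,49])+d*(23-125),R)
E
```

```text
dp mm [  66.788  314.612 -134.666] rv rad [ 0.452 -0.852  0.524] deg 62.86964017014718
```

Request:
jog_arm([
  [[0.0854,0.0067,0.0315,-0.0085,0.0452,-0.0852,0.0524],[0.0854,0.0067,0.0315,-0.0085,0.0452,-0.0852,0.0524],[0.0854,0.0067,0.0315,-0.0085,0.0452,-0.0852,0.0524],[0.0854,0.0067,0.0315,-0.0085,0.0452,-0.0852,0.0524],[0.0854,0.0067,0.0315,-0.0085,0.0452,-0.0852,0.0524],[0.0854,0.0067,0.0315,-0.0085,0.0452,-0.0852,0.0524],[0.0854,0.0067,0.0315,-0.0085,0.0452,-0.0852,0.0524],[0.0854,0.0067,0.0315,-0.0085,0.0452,-0.0852,0.0524],[0.0854,0.0067,0.0315,-0.0085,0.0452,-0.0852,0.0524],[0.0854,0.0067,0.0315,-0.0085,0.0452,-0.0852,0.0524],[0.0854,0,0,0,0,0,0]],
])

```text
time_s: 2.65
tool_pos: [423.5, -26.8, 145.3]
tool_rot: [[0.941, -0.162, 0.298], [-0.339, -0.435, 0.834], [-0.006, -0.886, -0.464]]
ft_force: [-1.0, 0.2, -0.1]
grip_width: 0.998
```

```bash
python3 - <<'E'
from h import *
import cv2
log()
R=Rt(np.radians(70),np.radians(28)); d=R[:,2]
plan(np.array([457,54,49])+d*(23-125),R)
for c in ["wrist","side","scene"]:
    im=camera(c);cv2.imwrite(f"pics/b_{c}.png",im["img"][:,:,::-1])
    for th in ["pewter_tumbler","pewter_tumbler_mid","copper_tumbler"]:
        print(c,th,[(np.round(r["location"]),round(r["score"],2)) for r in spot_point(c,th)][:3])
E
```

```text
2.65 q [ 59.549  25.182 -20.434 124.951 -52.347  70.701  55.479] p [423.475 -26.79  145.286] F [-0.987  0.155 -0.054] w 0.9980450573232403
[[ 0.941 -0.162  0.298]
 [-0.339 -0.435  0.834]
 [-0.006 -0.886 -0.464]]
dp mm [  2.723  -3.839 -48.399] rv rad [-0.007 -0.003 -0.003] deg 0.5024413894099637
wrist pewter_tumbler [(array([458.,  59.,  22.]), 0.86)]
wrist pewter_tumbler_mid [(array([458.,  53.,  54.]), 0.94)]
wrist copper_tumbler [(array([578.,  21.,  28.]), 0.83)]
side pewter_tumbler [(array([453.,  53.,  24.]), 0.78)]
side pewter_tumbler_mid [(array([458.,  56.,  55.]), 0.77)]
side copper_tumbler [(array([579.,  22.,  22.]), 0.59)]
scene pewter_tumbler [(array([458.,  53.,  23.]), 0.95)]
scene pewter_tumbler_mid [(array([454.,  53.,  52.]), 0.76)]
scene copper_tumbler []
```

View pics/b_wrist.png

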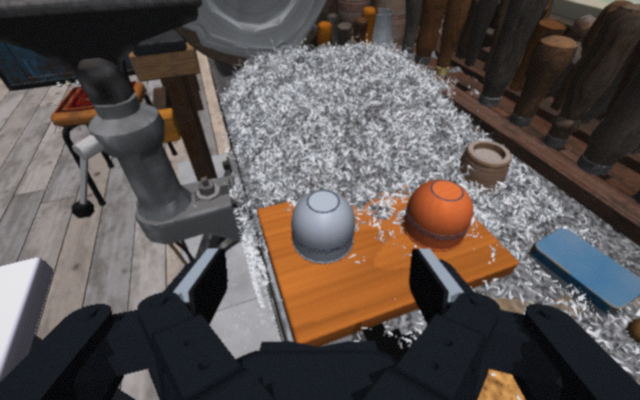

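View pics/b_scene.png

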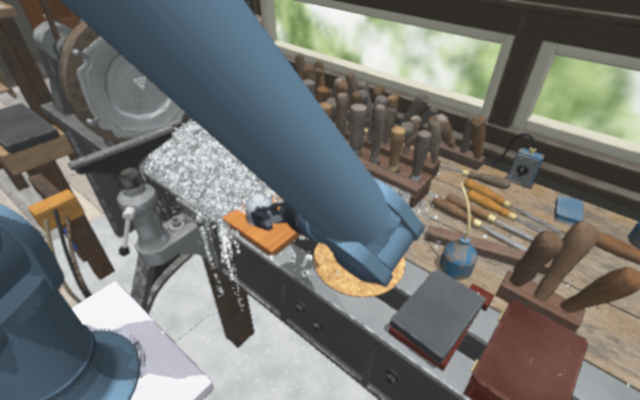

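View pics/b_side.png

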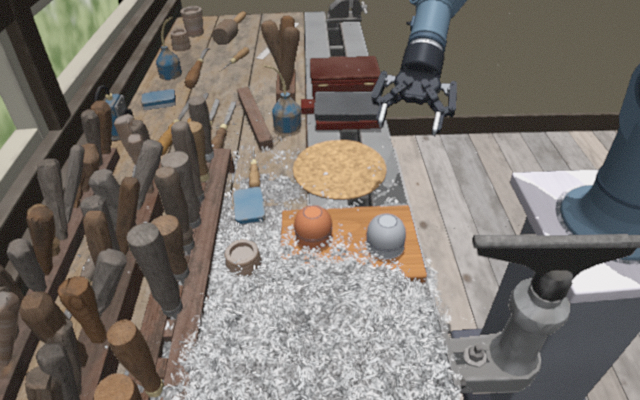

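The side frame seems to lag: it shows the arm at an earlier pose. The wrist view shows the pewter cup at (323,228), centred between the finger pads at about x=319. The copper cup, at (440,212), is clear of the hand. I'll descend, then advance along the tool axis.

Request:
jog_arm([
  [[0.0854,0.0007,-0.001,-0.012,0,0,0],[0.0854,0.0007,-0.001,-0.012,0,0,0],[0.0854,0.0007,-0.001,-0.012,0,0,0],[0.0854,0.0007,-0.001,-0.012,0,0,0],[0.0854,0.0038,0.0104,-0.0059,0,0,0],[0.0854,0.0038,0.0104,-0.0059,0,0,0],[0.0854,0.0038,0.0104,-0.0059,0,0,0],[0.0854,0.0038,0.0104,-0.0059,0,0,0],[0.0854,0.0038,0.0104,-0.0059,0,0,0],[0.0854,0.0038,0.0104,-0.0059,0,0,0],[0.0854,0.0038,0.0104,-0.0059,0,0,0],[0.0854,0,0,0,0,0,0]],
])

```text
time_s: 4.45
tool_pos: [454.9, 39.3, 57.6]
tool_rot: [[0.94, -0.16, 0.302], [-0.341, -0.44, 0.831], [0.0, -0.884, -0.468]]
ft_force: [-1.4, 0.0, 0.1]
grip_width: 1.001
```

```bash
python3 - <<'E'
from h import *
import cv2
log()
R=Rt(np.radians(70),np.radians(28)); d=R[:,2]
plan(np.array([457,54.3,49])+d*23,R)
for c in ["wrist","side"]:
    im=camera(c);cv2.imwrite(f"pics/c_{c}.png",im["img"][:,:,::-1])
    for th in ["pewter_tumbler","pewter_tumbler_mid"]:
        print(c,th,[(np.round(r["location"]),round(r["score"],2)) for r in spot_point(c,th)][:3])
E
```

```text
4.45 q [ 54.167  36.311 -24.222 126.929 -59.404  56.405  63.181] p [454.901  39.296  57.595] F [-1.357  0.04   0.062] w 1.0014901292599898
[[ 0.94  -0.16   0.302]
 [-0.341 -0.44   0.831]
 [ 0.    -0.884 -0.468]]
dp mm [  9.045  34.087 -19.393] rv rad [-0.001  0.001 -0.001] deg 0.09851940560678997
wrist pewter_tumbler [(array([458.,  54.,  21.]), 0.73)]
wrist pewter_tumbler_mid []
side pewter_tumbler [(array([458.,  53.,  25.]), 0.56)]
side pewter_tumbler_mid [(array([460.,  54.,  52.]), 0.93)]
```

View pics/c_wrist.png

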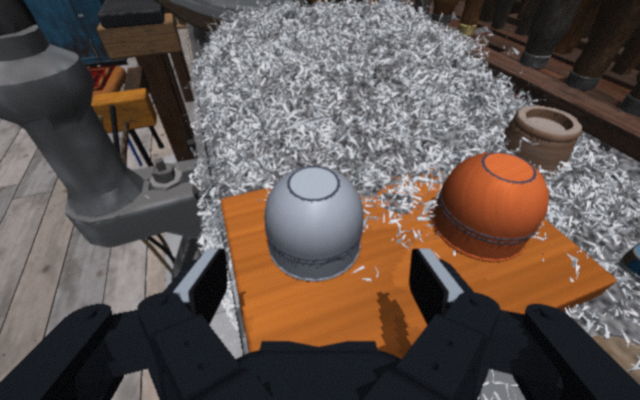

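View pics/c_side.png

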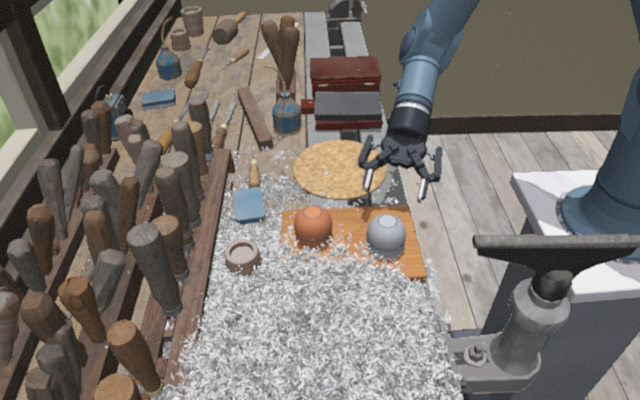

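```bash
cat >> h.py <<'E'
def proj(im,X):
    c=np.array(im['R'])@X+im['t']; s=c[:2]/c[2]; s=s*(1+im['k1']*(s@s)); f=200/np.tan(np.radians(im['fov_y']/2))
    return s*f+[im['cx'],im['cy']]
E
python3 - <<'E'
from h import *
import cv2
s=log()
ims={}
for c in ["wrist","side","scene"]:
    im=camera(c);cv2.imwrite(f"pics/d_{c}.png",im["img"][:,:,::-1])
    print(c,'cam pos',-np.array(im['R']).T@im['t'],'tcp',proj(im,s['tool_pos']),'cup mid',proj(im,np.array([457,54,53])),'cop',proj(im,np.array([578,22,53])), 'mat',proj(im,np.array([518,-193,5])))
    R=np.array(s['tool_rot'])
    print([proj(im,s['tool_pos']+R@np.array([x,0,z])) for x,z in((42,-13),(-42,-13))])
E
```

```text
4.75 q [ 54.299  36.192 -24.05  126.824 -59.362  56.448  63.163] p [455.842  35.841  57.641] F [-0.262  0.135  0.676] w 0.9990740450416719
[[ 0.938 -0.161  0.306]
 [-0.345 -0.442  0.828]
 [ 0.002 -0.882 -0.47 ]]
wrist cam pos [411.691 -83.616 206.022] tcp [317.094 224.532] cup mid [309.461 209.454] cop [485.658 197.504] mat [777.416 834.146]
[array([388.36 , 232.506]), array([245.731, 232.663])]
side cam pos [573.872 584.23  621.771] tcp [385.189 224.763] cup mid [385.795 234.468] cop [313.08  223.844] mat [339.487 166.755]
[array([363.011, 212.646]), array([411.257, 222.742])]
scene cam pos [  43.572 -479.83   625.684] tcp [264.485 208.396] cup mid [259.658 206.321] cop [304.657 187.474] mat [359.775 256.891]
[array([283.051, 203.339]), array([248.715, 215.446])]
```

View pics/d_side.png

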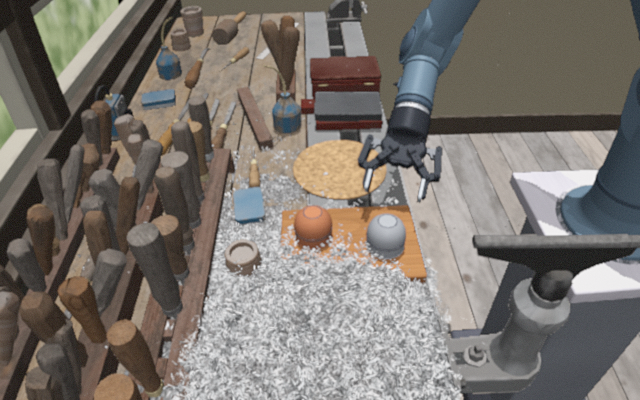

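View pics/d_wrist.png

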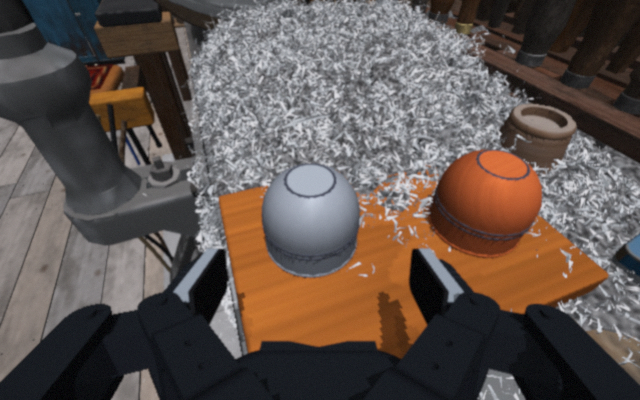

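```bash
python3 - <<'E'
from h import *
import cv2
s=log()
im=camera("side"); 
R=np.array(s['tool_rot'])
I=im['img'][:,:,::-1].copy()
crop=cv2.resize(I[120:290,290:490],None,fx=4,fy=4)[:600]
for k,z in enumerate([-93,-73,-53,-33,-13,0]):
  for x in (-50,0,50):
    u=(proj(im,s['tool_pos']+R@np.array([x,0,z]))-[290,120])*4
    cv2.circle(crop,tuple(int(v) for v in u),4,(0,0,255) if z else (0,255,0),-1)
cv2.imwrite("pics/e_side.png",crop[:600,:800])
im=camera("wrist");I=im['img'][:,:,::-1].copy()
for z in [-93,-73,-53,-33,-13,0]:
  for x in (-43,0,43):
    cv2.circle(I,tuple(int(v) for v in proj(im,s['tool_pos']+R@np.array([x,0,z]))),3,(0,0,255) if z else (0,255,0),-1)
cv2.imwrite("pics/e_wrist.png",I)
log()
E
```

```text
4.9 q [ 54.297  36.194 -24.07  126.84  -59.363  56.448  63.163] p [455.707  36.144  57.699] F [ 0.439 -0.219 -0.471] w 1.0022803092283978
[[ 0.939 -0.161  0.305]
 [-0.345 -0.442  0.828]
 [ 0.002 -0.883 -0.47 ]]
5.0 q [ 54.286  36.201 -24.082 126.847 -59.364  56.449  63.161] p [455.634  36.408  57.713] F [-0.071  0.211  0.194] w 1.0016179847837199
[[ 0.939 -0.16   0.305]
 [-0.345 -0.442  0.828]
 [ 0.002 -0.883 -0.47 ]]
```

View pics/e_side.png

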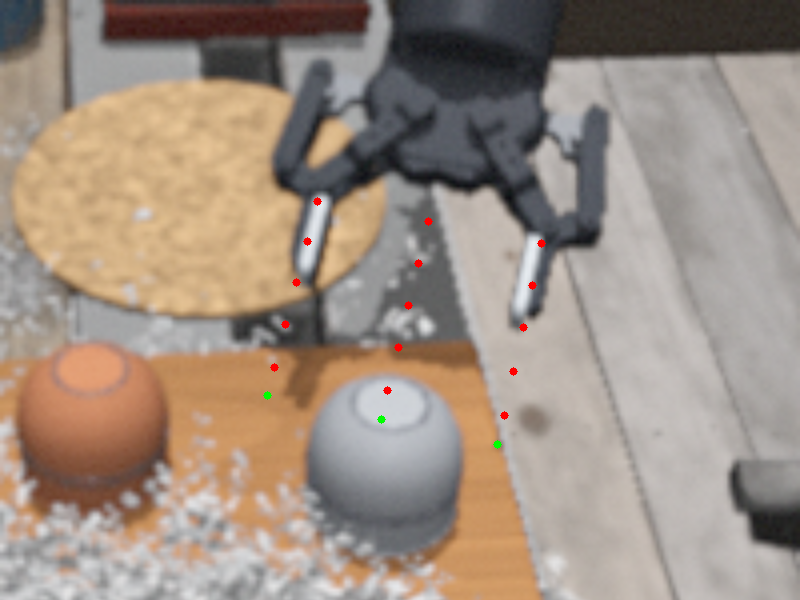

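View pics/e_wrist.png

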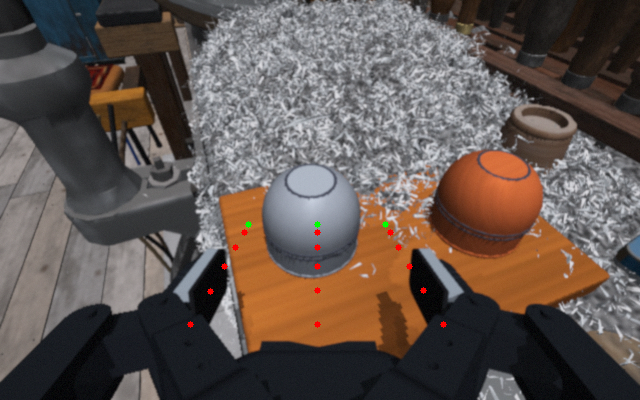

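Both views agree that the visible fingertips sit about 50 mm behind the reported TCP when open. In the side crop they are at (305,280) and (520,325). That is about 35–40 mm more than stated, so I'll go by the pictures. I'll correct the 5 mm lateral offset, advance part way and look.

Request:
jog_arm([
  [[0.0854,-0.002,0.007,-0.004,0,0,0],[0.0854,-0.001,0.008,-0.004,0,0,0],[0.0854,0.003,0.008,-0.005,0,0,0],[0.0854,0.003,0.008,-0.005,0,0,0],[0.0854,0.003,0.008,-0.005,0,0,0],[0.0854,0,0,0,0,0,0],[0.0854,0,0,0,0,0,0]],
])

```text
time_s: 5.7
tool_pos: [461.5, 76.3, 34.6]
tool_rot: [[0.939, -0.16, 0.304], [-0.344, -0.441, 0.829], [0.001, -0.883, -0.469]]
ft_force: [-0.5, -0.3, -0.2]
grip_width: 1.001
```

```bash
cat > look.py <<'E'
from h import *
import cv2,sys
n=sys.argv[1]
s=log();R=np.array(s['tool_rot'])
im=camera("side");I=im['img'][:,:,::-1].copy()
crop=cv2.resize(I[120:290,290:490],None,fx=3,fy=3)
W=camera("wrist")['img'][:,:,::-1]
W=cv2.resize(W,None,fx=.5,fy=.5)if 0 else W
cv2.imwrite(f"pics/{n}_side.png",crop);cv2.imwrite(f"pics/{n}_wrist.png",W)
v=np.array([457,54.3,49])-s['tool_pos'];print('G in tool frame',R.T@v)
E
python3 look.py f
```

```text
5.7 q [ 52.09   39.579 -26.669 128.366 -63.839  50.945  66.632] p [461.472  76.293  34.573] F [-0.511 -0.257 -0.22 ] w 1.0010505914947903
[[ 0.939 -0.16   0.304]
 [-0.344 -0.441  0.829]
 [ 0.001 -0.883 -0.469]]
G in tool frame [  3.373  -2.323 -26.364]
```

View pics/f_side.png

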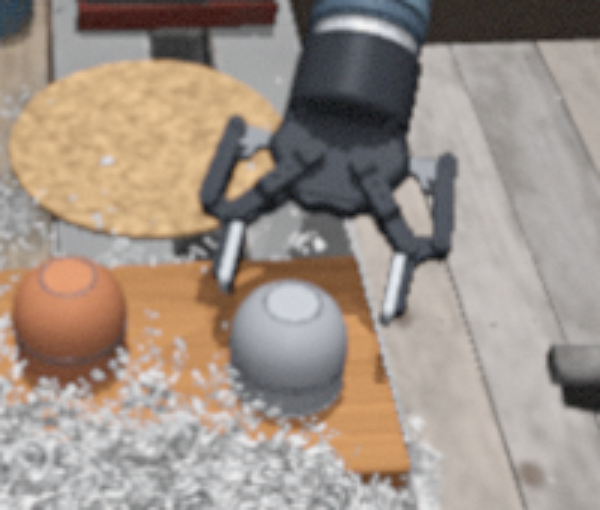

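View pics/f_wrist.png

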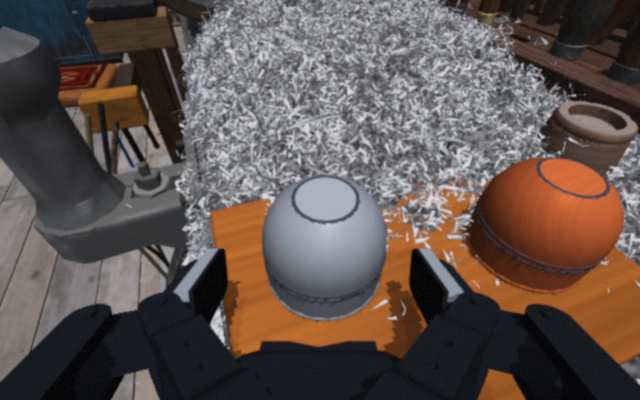

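Wrist view: the cup spans x 263–387 between the pads at 222 and 418, about 3 mm right of centre. I'll advance the last 37 mm with that correction.

Request:
jog_arm([
  [[0.0854,0.0045,0.0065,-0.003,0,0,0],[0.0854,0.0025,0.006,-0.003,0,0,0],[0.0854,0.0025,0.006,-0.0033,0,0,0],[0.0854,0.0025,0.006,-0.003,0,0,0],[0.0854,0.0025,0.006,-0.003,0,0,0],[0.0854,0,0,0,0,0,0],[0.0854,0,0,0,0,0,0]],
])

```text
time_s: 6.5
tool_pos: [475.9, 106.6, 19.3]
tool_rot: [[0.939, -0.16, 0.304], [-0.344, -0.441, 0.829], [0.001, -0.883, -0.469]]
ft_force: [-0.2, 0.3, -0.1]
grip_width: 1.001
```

```bash
python3 look.py g
```

```text
6.5 q [ 49.804  42.523 -28.937 128.174 -67.63   46.765  68.674] p [475.852 106.648  19.291] F [-0.192  0.349 -0.079] w 1.0007633083708045
[[ 0.939 -0.16   0.304]
 [-0.344 -0.441  0.829]
 [ 0.001 -0.883 -0.469]]
G in tool frame [  0.329  -0.108 -63.073]
```

View pics/g_side.png

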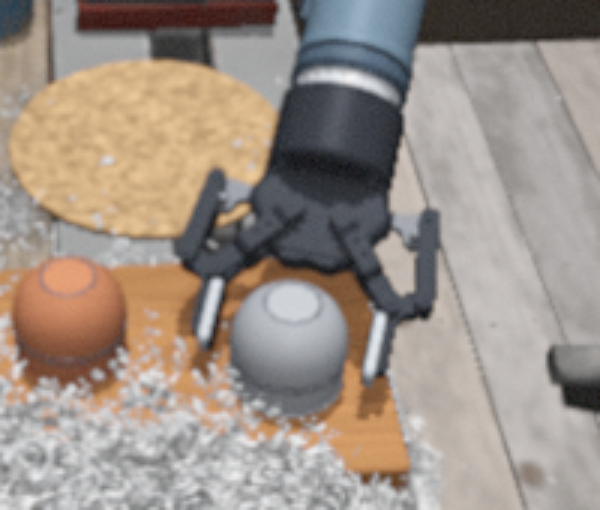

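View pics/g_wrist.png

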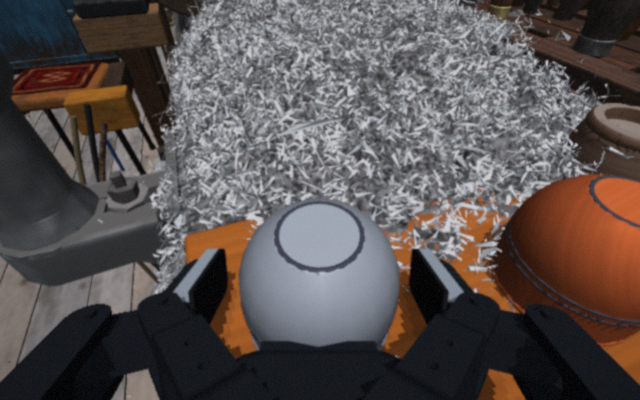

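Centred: the cup spans x 240–400 and the pads are at 222 and 415. Closing now.

Request:
jog_arm([
  [[0.0854,0.001,0.0025,-0.0012,0,0,0],[0.03,0,0,0,0,0,0],[0.03,0,0,0,0,0,0],[0.03,0,0,0,0,0,0],[0.03,0,0,0,0,0,0],[0.03,0,0,0,0,0,0],[0.03,0,0,0,0,0,0],[0.03,0,0,0,0,0,0]],
])

```text
time_s: 7.4
tool_pos: [477.2, 108.7, 18.6]
tool_rot: [[0.939, -0.16, 0.305], [-0.344, -0.441, 0.829], [0.002, -0.883, -0.469]]
ft_force: [-2.0, -3.3, 5.3]
grip_width: 0.763
```

```bash
python3 look.py h
```

```text
7.4 q [ 49.665  42.717 -29.115 128.148 -67.95   46.493  68.873] p [477.156 108.71   18.57 ] F [-2.014 -3.323  5.253] w 0.7628634625460543
[[ 0.939 -0.16   0.305]
 [-0.344 -0.441  0.829]
 [ 0.002 -0.883 -0.469]]
G in tool frame [ -0.135   0.341 -65.518]
```

View pics/h_side.png

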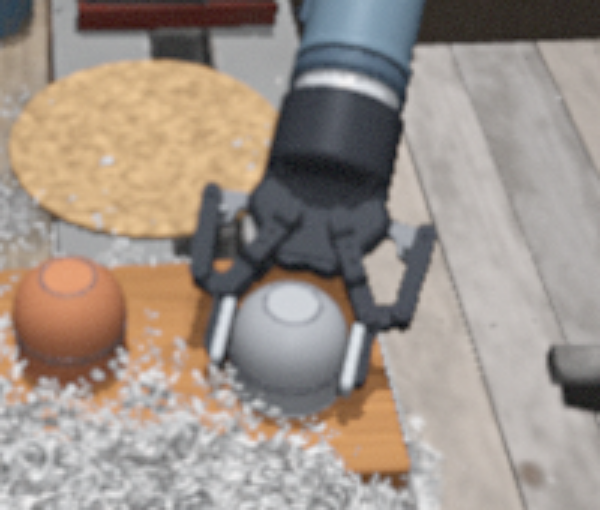

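View pics/h_wrist.png

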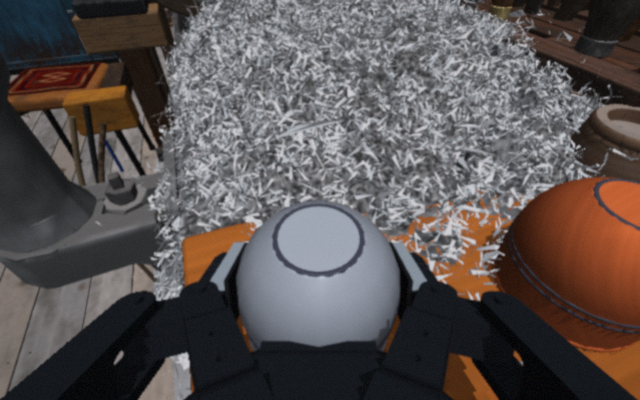

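The grip width is 0.763, which is about 65 mm, and both pads are on the wall. I'll lift straight up, then back off towards -y.

Request:
jog_arm([
  [[0.03,0,0,0.008,0,0,0],[0.03,0,0,0.012,0,0,0],[0.03,0,0,0.018,0,0,0],[0.03,0,0,0.018,0,0,0],[0.03,0,0,0.018,0,0,0],[0.03,0,-0.01,0.018,0,0,0],[0.03,0,-0.02,0.018,0,0,0],[0.03,0,-0.02,0.015,0,0,0],[0.03,0,-0.02,0.015,0,0,0],[0.03,0,-0.02,0.01,0,0,0],[0.03,0,-0.02,0.01,0,0,0],[0.03,0,0,0,0,0,0]],
])

```text
time_s: 8.7
tool_pos: [478.6, -5.2, 178.1]
tool_rot: [[0.937, -0.162, 0.31], [-0.35, -0.445, 0.824], [0.005, -0.881, -0.474]]
ft_force: [1.1, -1.6, -2.9]
grip_width: 0.762
```

```bash
python3 look.py i
```

```text
8.7 q [ 56.958  23.056 -24.792 121.859 -55.473  68.681  48.922] p [478.621  -5.211 178.107] F [ 1.067 -1.601 -2.911] w 0.761744356078451
[[ 0.937 -0.162  0.31 ]
 [-0.35  -0.445  0.824]
 [ 0.005 -0.881 -0.474]]
G in tool frame [-41.703  90.675 103.521]
```

View pics/i_wrist.png

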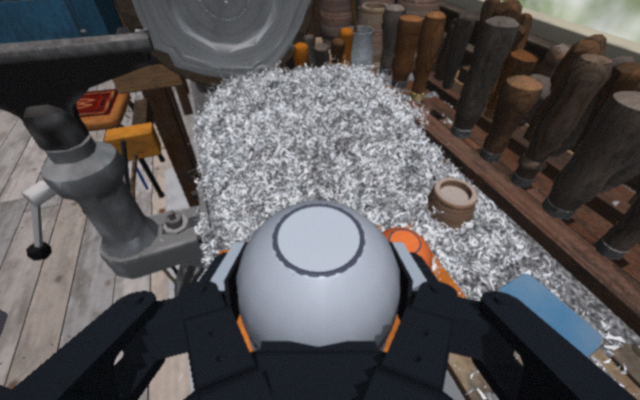

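The cup stays rigid in the grip, with its foot ring at (319,240) as before. Now I'll roll half a turn about the tool axis (j7 from +49 to about -131) while moving over to the mat.

Request:
jog_arm([
  [[0.03,0.003,-0.005,0.001,0.0434,0.1154,-0.0664],[0.03,0.003,-0.005,0.001,0.0434,0.1154,-0.0664],[0.03,0.003,-0.005,0.001,0.0434,0.1154,-0.0664],[0.03,0.003,-0.005,0,0.0434,0.1154,-0.0664],[0.03,0.003,-0.005,0,0.0434,0.1154,-0.0664],[0.03,0.003,-0.005,0,0.0434,0.1154,-0.0664],[0.03,0.003,-0.005,0,0.0434,0.1154,-0.0664],[0.03,0.003,-0.005,0,0.0434,0.1154,-0.0664],[0.03,0.003,-0.005,0,0.0434,0.1154,-0.0664],[0.03,0.003,-0.005,0,0.0434,0.1154,-0.0664],[0.03,0.003,-0.005,0,0.0434,0.1154,-0.0664]],
])

```text
time_s: 9.9
tool_pos: [508.9, -53.8, 180.1]
tool_rot: [[-0.138, -0.94, 0.312], [-0.447, 0.34, 0.827], [-0.884, -0.025, -0.468]]
ft_force: [-0.3, 0.4, -2.2]
grip_width: 0.763
```

```bash
cat > tgt.py <<'E'
from h import *
log()
import sys
R=Rt(np.radians(69.4),np.radians(float(sys.argv[1])),-1); d=R[:,2]
up=float(sys.argv[2])
pc=np.array([530,-160,43+up]); plan(pc+65.5*d,R); print(d)
E
python3 tgt.py 25 80
```

```text
9.9 q [ 48.023  26.084 -12.368 115.086 -56.175  74.627 -39.086] p [508.921 -53.794 180.054] F [-0.295  0.436 -2.22 ] w 0.7631594538357585
[[-0.138 -0.94   0.312]
 [-0.447  0.34   0.827]
 [-0.884 -0.025 -0.468]]
dp mm [ 41.965 -50.639 -84.735] rv rad [ 0.541  1.327 -0.711] deg 91.65893601711973
[ 0.319  0.848 -0.423]
```

Request:
jog_arm([
  [[0.03,0.0038,-0.0046,0,0.0492,0.1206,-0.0646],[0.03,0.0038,-0.0046,0,0.0492,0.1206,-0.0646],[0.03,0.0038,-0.0046,0,0.0492,0.1206,-0.0646],[0.03,0.0038,-0.0046,0,0.0492,0.1206,-0.0646],[0.03,0.0038,-0.0046,0,0.0492,0.1206,-0.0646],[0.03,0.0038,-0.0046,0,0.0492,0.1206,-0.0646],[0.03,0.0038,-0.0046,0,0.0492,0.1206,-0.0646],[0.03,0.0038,-0.0046,0,0.0492,0.1206,-0.0646],[0.03,0.0038,-0.0046,0,0.0492,0.1206,-0.0646],[0.03,0.0038,-0.0046,0,0.0492,0.1206,-0.0646],[0.03,0.0038,-0.0046,0,0.0492,0.1206,-0.0646],[0.03,0,0,0,0,0,0]],
])

```text
time_s: 11.1
tool_pos: [551.4, -105.0, 179.8]
tool_rot: [[-0.938, 0.144, 0.315], [0.346, 0.4, 0.849], [-0.004, 0.905, -0.425]]
ft_force: [-0.1, -0.4, -3.0]
grip_width: 0.764
```

```bash
python3 tgt.py 25 30; python3 look.py j; python3 - <<'E'
from h import *
import cv2
im=camera("scene");cv2.imwrite("pics/j_scene.png",cv2.resize(im["img"][120:360,180:500,::-1],None,fx=2.4,fy=2.4))
for c in("side","scene"):
  camera(c)
  for th in["pewter_tumbler_mid","pewter_tumbler"]: print(c,th,[(np.round(r["location"]),round(r["score"],2)) for r in spot_point(c,th)][:2])
E
```

```text
11.1 q [  39.524   32.633   -0.108  105.941  -59.486   82.89  -128.832] p [ 551.376 -105.026  179.782] F [-0.058 -0.418 -2.989] w 0.7643172763611777
[[-0.938  0.144  0.315]
 [ 0.346  0.4    0.849]
 [-0.004  0.905 -0.425]]
dp mm [  -0.489    0.594 -134.463] rv rad [ 0.004  0.003 -0.006] deg 0.45194293199082775
[ 0.319  0.848 -0.423]
11.1 q [  39.524   32.633   -0.108  105.941  -59.486   82.89  -128.832] p [ 551.376 -105.026  179.782] F [-0.058 -0.418 -2.989] w 0.7643172763611777
[[-0.938  0.144  0.315]
 [ 0.346  0.4    0.849]
 [-0.004  0.905 -0.425]]
G in tool frame [144.187 -68.169 161.117]
side pewter_tumbler_mid [(array([ 529., -160.,  207.]), 0.83)]
side pewter_tumbler []
scene pewter_tumbler_mid [(array([ 528., -167.,  208.]), 0.66)]
scene pewter_tumbler [(array([ 539., -144.,  224.]), 0.74)]
```

View pics/j_side.png

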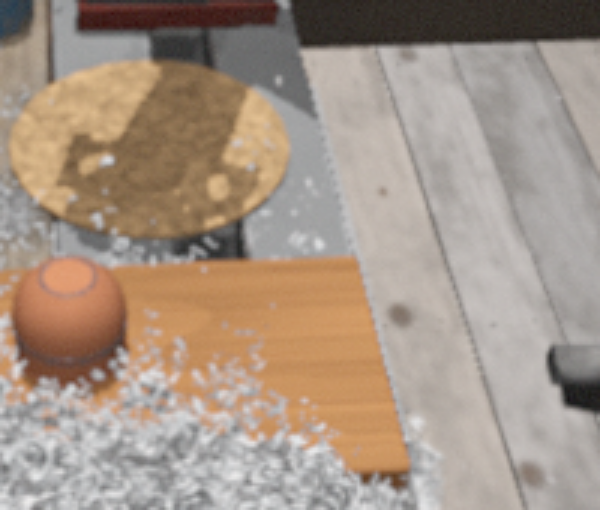

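View pics/j_scene.png

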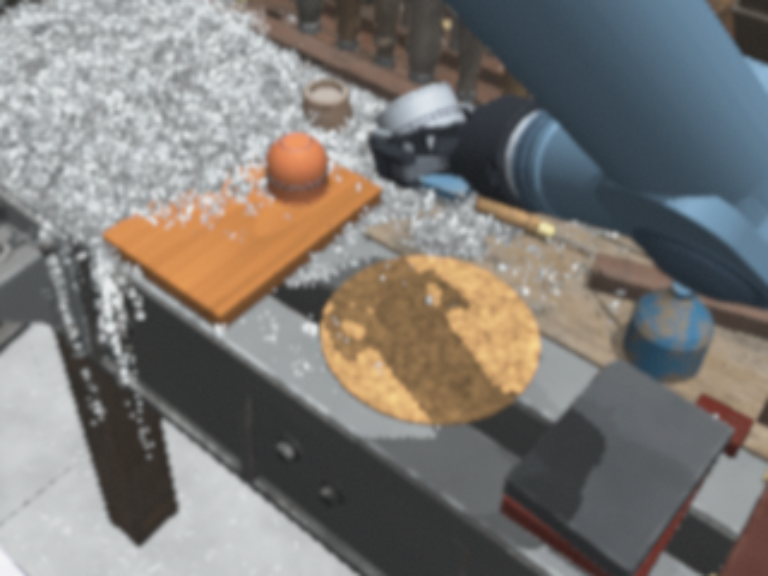

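The cup's mid point is found at about (529,-163,207), which matches the predicted (530,-163,205). It is mouth-up and tilted, above the mat. I'll descend in stages.

Request:
jog_arm([
  [[0.03,0,0,-0.015,0,0,0],[0.03,0,0,-0.015,0,0,0],[0.03,0,0,-0.015,0,0,0],[0.03,0,0,-0.015,0,0,0],[0.03,0,0,-0.015,0,0,0],[0.03,0,0,-0.015,0,0,0],[0.03,0,0,-0.015,0,0,0],[0.03,0,0,-0.01,0,0,0],[0.03,0,0,-0.01,0,0,0],[0.03,0,0,-0.005,0,0,0],[0.03,0,0,0,0,0,0],[0.03,0,0,0,0,0,0]],
])

```text
time_s: 12.75
tool_pos: [552.1, -107.0, 51.6]
tool_rot: [[-0.938, 0.142, 0.318], [0.348, 0.401, 0.847], [-0.007, 0.905, -0.426]]
ft_force: [-0.3, -0.1, -1.3]
grip_width: 0.763
```

```bash
python3 tgt.py 25 0; python3 look.py k; python3 - <<'E'
from h import *
import cv2
im=camera("scene");cv2.imwrite("pics/k_scene.png",cv2.resize(im["img"][120:360,180:500,::-1],None,fx=2.4,fy=2.4))
for c in("side","scene"):
  camera(c)
  for th in["pewter_tumbler_mid","pewter_tumbler"]: print(c,th,[(np.round(r["location"]),round(r["score"],2)) for r in spot_point(c,th)][:2])
E
```

```text
12.75 q [  40.11    45.321   -0.668  104.867  -61.      76.806 -118.547] p [ 552.121 -106.987   51.585] F [-0.277 -0.07  -1.253] w 0.7625045168892809
[[-0.938  0.142  0.318]
 [ 0.348  0.401  0.847]
 [-0.007  0.905 -0.426]]
dp mm [ -1.235   2.554 -36.266] rv rad [ 0.006  0.006 -0.004] deg 0.526564522866762
[ 0.319  0.848 -0.423]
12.75 q [  40.11    45.321   -0.668  104.867  -61.      76.806 -118.547] p [ 552.121 -106.987   51.585] F [-0.277 -0.07  -1.253] w 0.7625045168892809
[[-0.938  0.142  0.318]
 [ 0.348  0.401  0.847]
 [-0.007  0.905 -0.426]]
G in tool frame [145.278  48.915 107.563]
side pewter_tumbler_mid [(array([ 517., -188.,    0.]), 0.62), (array([ 533., -166.,   78.]), 0.57)]
side pewter_tumbler [(array([ 538., -144.,   96.]), 0.83)]
scene pewter_tumbler_mid [(array([ 532., -163.,   79.]), 0.72)]
scene pewter_tumbler [(array([ 542., -144.,   96.]), 0.59)]
```

View pics/k_side.png

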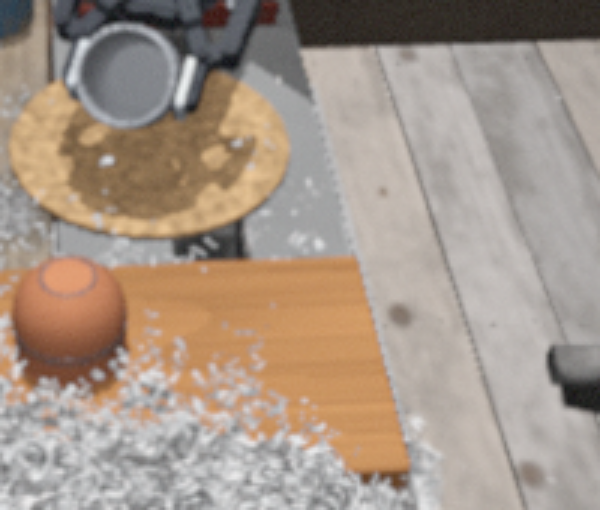

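View pics/k_scene.png

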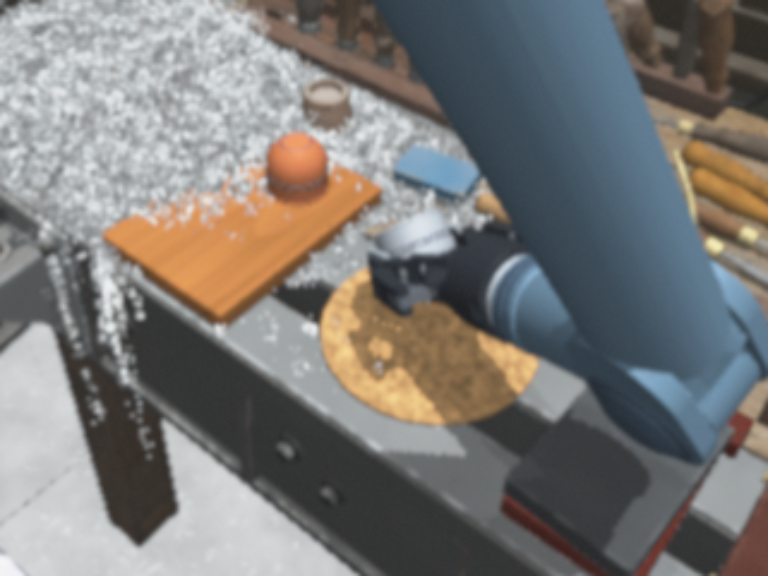

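The mouth is up in the side view, with the cup at (130,75) in the crop. The wrist housing at scene crop (680,430) is close to the black box, so I'll check its height before going lower.

```bash
cat > wr.py <<'E'
import json,numpy as np
from w import e
D=[json.loads(l) for l in open('log.jsonl')]
A=[];b=[];names=None
def mats(q):
    R1=e('z',-q[0]);R2=R1*e('y',q[1]);R3=R2*e('z',-q[2]);R4=R3*e('y',q[3]);R5=R4*e('z',-q[4]);R6=R5*e('y',q[5])
    return [m.as_matrix() for m in(R1,R3,R5,R6)]
for q,p,R in D:
    R1,R3,R5,R6=mats(q);R=np.array(R)
    # h, shoulder x,y ; upper arm x,y,z ; forearm xyz ; wrist offset x,y (R6) ; tool z
    A.append(np.c_[[0,0,1],R1[:,:2],R3,R5,R6[:,:2],R[:,2]]);b.append(p)
A=np.vstack(A);b=np.hstack(b)
x,res,rk,sv=np.linalg.lstsq(A,b,rcond=1e-4);print(len(D),rk,np.round(sv,3));print(np.round(x,1),'rms',np.sqrt(np.mean((A@x-b)**2)))
q,p,R=D[-1];R1,R3,R5,R6=mats(q)
el=np.array([0,0,x[0]])+R1[:,:2]@x[1:3]+R3@x[3:6];wr=el+R5@x[6:9]
print('elbow',el,'wrist',wr)
E
python3 wr.py
```

```text
16 11 [7.939 7.862 7.833 1.487 1.376 0.839 0.671 0.548 0.392 0.261 0.169 0.   ]
[ 3.003e+02  0.000e+00 -2.120e+01  0.000e+00 -1.970e+01  4.914e+02
  0.000e+00 -2.000e-01  5.066e+02  0.000e+00 -2.000e-01  3.627e+02] rms 7.670204077980906e-09
elbow [ 240.99156397 -256.48254105  645.62978312] wrist [ 437.10964135 -414.33340868  206.03478242]
```

```bash
python3 - <<'E'
from h import *
import cv2
from scipy.optimize import least_squares
a=camera("scene");b=camera("side")
for su,sv in(((505,480),(381,124)),((605,362),(317,124))):
    u=np.array(su)/2.4+[180,120]
    f=lambda X:np.r_[proj(a,X)-u,proj(b,X)-sv]
    r=least_squares(f,[500,-300,50]);print(r.x,r.fun)
cv2.imwrite("pics/l_side.png",cv2.resize(b['img'][0:180,250:450,::-1],None,fx=4,fy=3.3))
E
```

```text
[ 415.118 -330.357   22.367] [-1.203  0.773 -1.559 -0.999]
[ 564.228 -335.889   24.841] [-1.108  0.928 -1.279 -1.059]
```

View pics/l_side.png

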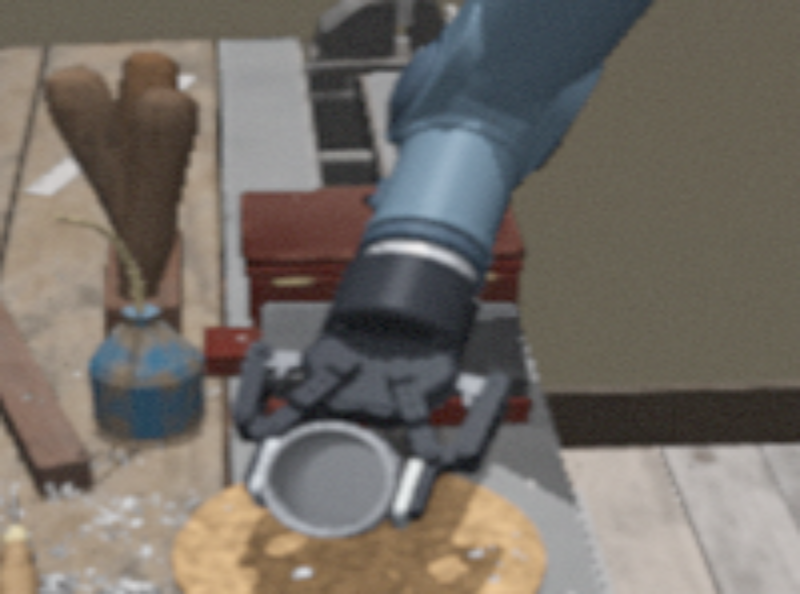

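Request:
jog_arm([
  [[0.03,-0.0003,0.0007,-0.006,0,0,0],[0.03,-0.0003,0.0007,-0.006,0,0,0],[0.03,-0.0003,0.0007,-0.006,0,0,0],[0.03,0,0,-0.006,0,0,0],[0.03,0,0,-0.005,0,0,0],[0.03,0,0,-0.003,0,0,0],[0.03,0,0,-0.002,0,0,0],[0.03,0,0,0,0,0,0]],
])

```text
time_s: 14.1
tool_pos: [550.8, -104.7, 16.9]
tool_rot: [[-0.938, 0.143, 0.317], [0.348, 0.401, 0.847], [-0.006, 0.905, -0.426]]
ft_force: [0.1, 0.6, -2.7]
grip_width: 0.76
```

```bash
python3 tgt.py 25 0; python3 look.py m; python3 - <<'E'
from h import *
import cv2
im=camera("scene");cv2.imwrite("pics/m_scene.png",cv2.resize(im["img"][120:360,180:500,::-1],None,fx=2.4,fy=2.4))
for c in("side","scene"):
  camera(c)
  for th in["pewter_tumbler_mid"]: print(c,th,[(np.round(r["location"]),round(r["score"],2)) for r in spot_point(c,th)][:2])
E
```

```text
14.1 q [  40.215   48.864   -0.91   104.272  -61.515   75.226 -116.047] p [ 550.84  -104.687   16.911] F [ 0.133  0.631 -2.744] w 0.7597411481608227
[[-0.938  0.143  0.317]
 [ 0.348  0.401  0.847]
 [-0.006  0.905 -0.426]]
dp mm [ 0.046  0.255 -1.593] rv rad [ 0.005  0.005 -0.004] deg 0.477824868153097
[ 0.319  0.848 -0.423]
14.1 q [  40.215   48.864   -0.91   104.272  -61.515   75.226 -116.047] p [ 550.84  -104.687   16.911] F [ 0.133  0.631 -2.744] w 0.7597411481608227
[[-0.938  0.143  0.317]
 [ 0.348  0.401  0.847]
 [-0.006  0.905 -0.426]]
G in tool frame [143.061  79.407  91.327]
side pewter_tumbler_mid [(array([ 530., -162.,   43.]), 0.68)]
scene pewter_tumbler_mid [(array([ 528., -165.,   45.]), 0.81)]
```

View pics/m_side.png

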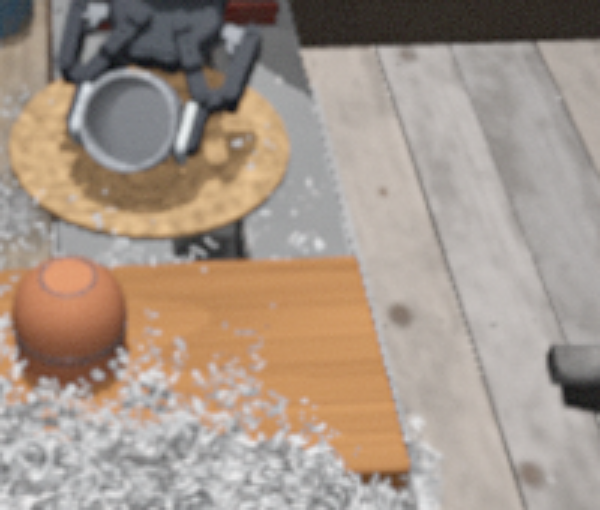

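View pics/m_scene.png

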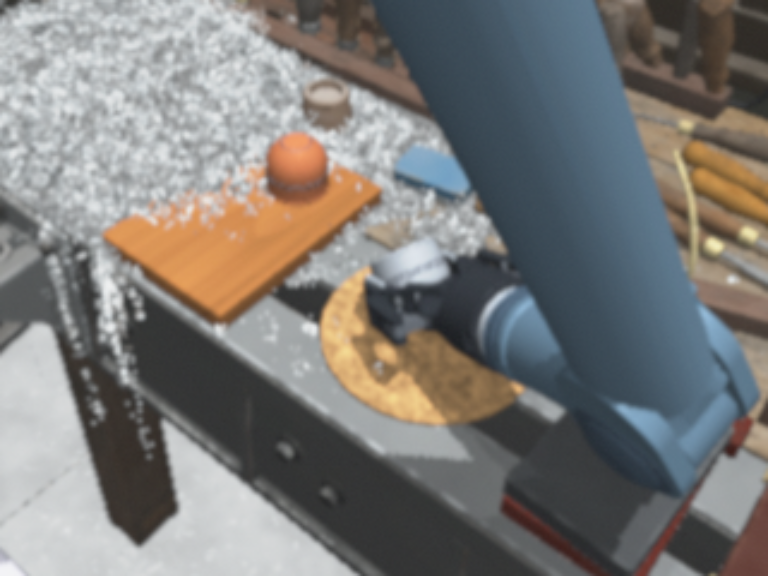

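No contact yet (Fz -2.7 N is just the cup's weight), with the mid point at about z=43. I'll lower in small steps until I feel the mat.

Request:
jog_arm([
  [[0.03,0,0,-0.002,0,0,0],[0.03,0,0,-0.001,0,0,0],[0.03,0,0,0,0,0,0]],
])

```text
time_s: 14.75
tool_pos: [550.8, -104.6, 13.9]
tool_rot: [[-0.938, 0.143, 0.317], [0.348, 0.401, 0.847], [-0.006, 0.905, -0.426]]
ft_force: [0.4, 0.3, -1.8]
grip_width: 0.756
```

Request:
jog_arm([
  [[0.03,0,0,-0.001,0,0,0],[0.03,0,0,-0.001,0,0,0],[0.03,0,0,0,0,0,0]],
])

```text
time_s: 15.05
tool_pos: [550.8, -104.7, 12.0]
tool_rot: [[-0.938, 0.143, 0.317], [0.348, 0.401, 0.847], [-0.006, 0.905, -0.426]]
ft_force: [0.2, -0.6, -1.5]
grip_width: 0.76
```

Request:
jog_arm([
  [[0.03,0,0,-0.001,0,0,0],[0.03,0,0,-0.001,0,0,0],[0.03,0,0,0,0,0,0]],
])

```text
time_s: 15.35
tool_pos: [551.1, -104.6, 11.0]
tool_rot: [[-0.938, 0.142, 0.317], [0.347, 0.4, 0.848], [-0.007, 0.905, -0.424]]
ft_force: [-1.2, -0.7, 1.6]
grip_width: 0.76
```

The force is now +1.6 N upward, so the cup has touched the mat. Opening and withdrawing straight back along the tool axis.

Request:
jog_arm([
  [[0.0854,0,0,0,0,0,0],[0.0854,-0.003,-0.0085,0.0043,0,0,0],[0.0854,-0.0095,-0.0254,0.0128,0,0,0],[0.0854,-0.0127,-0.034,0.017,0,0,0],[0.0854,-0.0127,-0.034,0.017,0,0,0],[0.0854,-0.0095,-0.0254,0.0128,0,0,0],[0.0854,-0.003,-0.0085,0.0043,0,0,0],[0.0854,0,0,0.02,0,0,0],[0.0854,0,0,0.03,0,0,0],[0.0854,0,0,0.03,0,0,0],[0.0854,0,0,0.02,0,0,0],[0.0854,0,0,0,0,0,0]],
])

```text
time_s: 16.55
tool_pos: [501.9, -240.8, 181.2]
tool_rot: [[-0.938, 0.138, 0.318], [0.347, 0.404, 0.846], [-0.012, 0.904, -0.427]]
ft_force: [0.5, -0.4, 0.1]
grip_width: 0.998
```

```bash
cat > chk.py <<'E'
from h import *
import cv2,sys
log();n=sys.argv[1]
for c in("side","scene"):
  im=camera(c);y,x=((100,250),(120,180))[c=="scene"]
  cv2.imwrite(f"pics/{n}_{c}.png",cv2.resize(im["img"][y:y+200,x:x+280,::-1],None,fx=2.8,fy=2.8))
  for th in["pewter_tumbler_mid","pewter_tumbler","copper_tumbler","mat"]: print(c,th,[(np.round(r["location"]),round(r["score"],2)) for r in spot_point(c,th)][:2])
E
python3 chk.py n
```

```text
16.55 q [  47.307   38.232    5.271   95.849  -53.248   93.926 -126.045] p [ 501.928 -240.754  181.249] F [ 0.545 -0.436  0.088] w 0.99790860964025
[[-0.938  0.138  0.318]
 [ 0.347  0.404  0.846]
 [-0.012  0.904 -0.427]]
side pewter_tumbler_mid [(array([ 526., -191.,   33.]), 0.93)]
side pewter_tumbler [(array([ 519., -191.,   66.]), 0.78)]
side copper_tumbler [(array([581.,  26.,  19.]), 0.93), (array([ 517., -191.,    1.]), 0.26)]
side mat [(array([ 519., -187.,   -0.]), 0.72)]
scene pewter_tumbler_mid [(array([ 517., -195.,   35.]), 0.94), (array([ 521., -193.,   61.]), 0.47)]
scene pewter_tumbler [(array([ 522., -191.,   59.]), 0.96)]
scene copper_tumbler [(array([576.,  20.,  22.]), 0.83)]
scene mat [(array([ 518., -194.,   -3.]), 0.89)]
```

View pics/n_side.png

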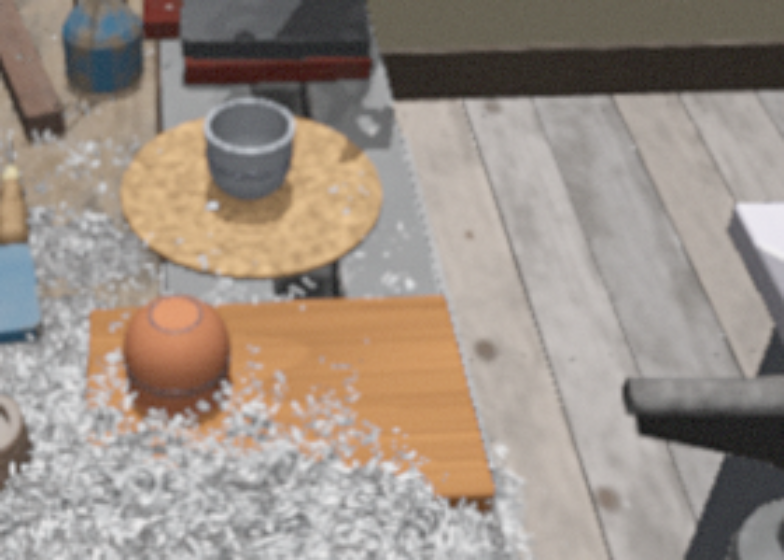

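View pics/n_scene.png

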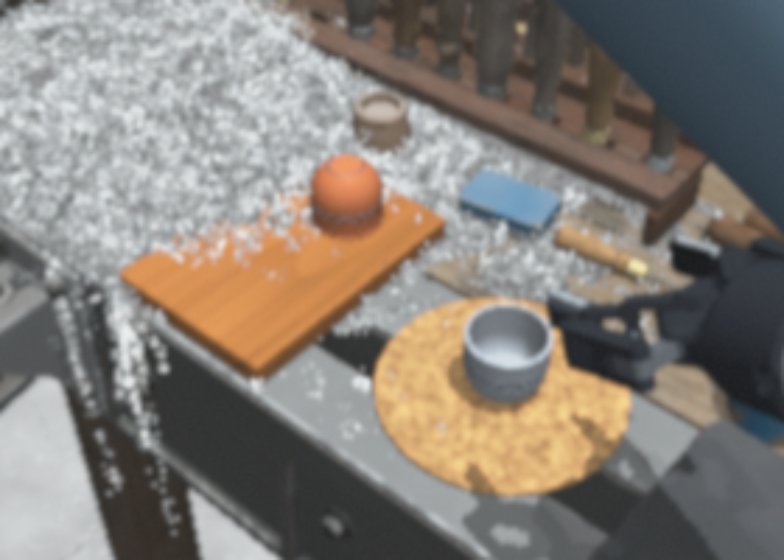

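The pewter cup stands mouth-up near the mat's centre, at side crop (250,145). The copper cup hasn't moved. I'll raise the hand further and let the rocking die out.

Request:
jog_arm([
  [[0.0854,-0.003,-0.01,0.02,0,0,0],[0.0854,-0.003,-0.01,0.02,0,0,0],[0.0854,-0.003,-0.01,0.02,0,0,0],[0.0854,0,0,0,0,0,0],[0.0854,0,0,0,0,0,0],[0.0854,0,0,0,0,0,0],[0.0854,0,0,0,0,0,0],[0.0854,0,0,0,0,0,0],[0.0854,0,0,0,0,0,0],[0.0854,0,0,0,0,0,0],[0.0854,0,0,0,0,0,0],[0.0854,0,0,0,0,0,0]],
])

```text
time_s: 18.25
tool_pos: [491.5, -270.5, 238.4]
tool_rot: [[-0.938, 0.142, 0.317], [0.348, 0.401, 0.847], [-0.007, 0.905, -0.426]]
ft_force: [0.4, 0.4, 0.0]
grip_width: 1.002
```

Request:
jog_arm([
  [[0.0854,0,0,0,0,0,0],[0.0854,0,0,0,0,0,0],[0.0854,0,0,0,0,0,0],[0.0854,0,0,0,0,0,0],[0.0854,0,0,0,0,0,0],[0.0854,0,0,0,0,0,0],[0.0854,0,0,0,0,0,0],[0.0854,0,0,0,0,0,0],[0.0854,0,0,0,0,0,0],[0.0854,0,0,0,0,0,0],[0.0854,0,0,0,0,0,0],[0.0854,0,0,0,0,0,0]],
])

```text
time_s: 19.45
tool_pos: [491.5, -270.5, 238.4]
tool_rot: [[-0.938, 0.142, 0.317], [0.348, 0.401, 0.847], [-0.007, 0.905, -0.426]]
ft_force: [0.5, -0.5, 0.5]
grip_width: 0.999
```

Request:
jog_arm([
  [[0.0854,0,0,0,0,0,0],[0.0854,0,0,0,0,0,0],[0.0854,0,0,0,0,0,0],[0.0854,0,0,0,0,0,0],[0.0854,0,0,0,0,0,0],[0.0854,0,0,0,0,0,0],[0.0854,0,0,0,0,0,0],[0.0854,0,0,0,0,0,0]],
])

```text
time_s: 20.25
tool_pos: [491.5, -270.5, 238.4]
tool_rot: [[-0.938, 0.142, 0.317], [0.348, 0.401, 0.847], [-0.007, 0.905, -0.426]]
ft_force: [0.8, 0.4, -0.5]
grip_width: 1.002
```

```bash
python3 chk.py o
```

```text
20.25 q [  48.833   35.65     6.35    92.031  -52.343   99.6   -130.054] p [ 491.511 -270.524  238.37 ] F [ 0.781  0.436 -0.545] w 1.0016929263992265
[[-0.938  0.142  0.317]
 [ 0.348  0.401  0.847]
 [-0.007  0.905 -0.426]]
side pewter_tumbler_mid [(array([ 520., -191.,   31.]), 0.55)]
side pewter_tumbler [(array([ 517., -193.,   63.]), 0.64)]
side copper_tumbler [(array([576.,  26.,  21.]), 0.75)]
side mat [(array([ 518., -189.,    1.]), 0.88)]
scene pewter_tumbler_mid []
scene pewter_tumbler [(array([ 521., -191.,   60.]), 0.66)]
scene copper_tumbler [(array([575.,  22.,  24.]), 0.64)]
scene mat [(array([ 518., -197.,    0.]), 0.8), (array([ 519., -192.,   36.]), 0.16)]
```

View pics/o_scene.png

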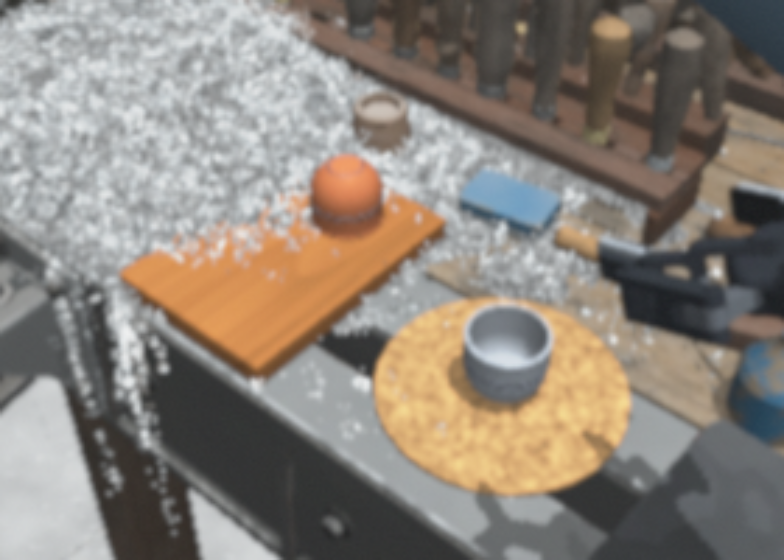

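View pics/o_side.png

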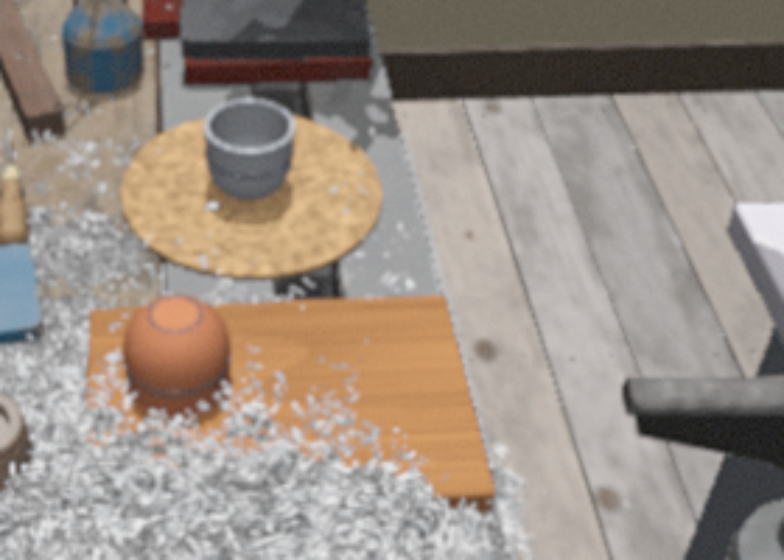

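The cup is at the same pixels in both views as 3 s earlier: scene crop (507,350) and side crop (250,145). It is upright and at rest, and the hand is clear. Handing in.

```bash
python3 -c "
from rig import *
print(finish_job())"
```

```text
the job is handed in; nothing more can be done
None
```

The pewter tumbler now stands mouth-up on the cork mat, and I handed the job in at about 20.5 s.

**What I did:** I gripped it across its straight wall with the tool tilted about 28° down, lifted it and rolled the tool half a turn. I lowered it until it touched the mat (about 2 N), let go, and it rolled onto its foot.

**Last checks:**
- **Pewter tumbler:** mouth centre at about (519, -192, 62) mm, within a few mm of the mat centre at about (518, -193). It had not moved in either camera over the last 3 s or so.
- **Copper tumbler:** still mouth-down on the board at about (576, 24), as at the start.
- **Robot:** the hand was open and well clear of everything. The forces I read at each stop stayed within about 7 N.

**Checks that failed or disagreed:**
- **Fingertips:** in the pictures, the open fingertips sat about 50 mm behind the reported TCP, where about 13 mm was expected. I went by the pictures for the grasp and for the release height.
- **Side camera:** I took an early side picture to be lagging. It was this same offset.
- **Networks:** in the final scene picture they missed `pewter_tumbler_mid`, though the side camera found it at (520, -191, 31).

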